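# Open the either-hand dispenser cap

### The arm

A 6-joint arm with a two-finger parallel gripper is mounted at the origin on the work surface. World frame = base frame: x ahead of the robot, y to its left, z up, the work surface at z = 0. Lengths are in m, angles in rad, forces in N, time in s.
With the tool pointing down it reaches from about 0.4 to 0.825 m from the base axis. Payload 7 kg.
Tool frame: the origin (TCP) lies at the very end of the fingers, on their centre line; the grasp point (between the pads) lies 19 mm behind it (grip_depth is the distance from the TCP to the grasp point, in m); z points along the fingers, y is the direction in which the jaws open and shut (so a half turn about z gives the same grasp; the last joint's range is limited). The gripper opens to 88 mm and grips with 3 to 60 N. Pads are 19 mm wide; open, the fingers measure 130 mm over their backs; the gripper's body (78 mm by 193 mm) begins 47 mm behind the grasp point.
Start: joints at [-0.846, 0.359, 0.012, 0, -1.224, -0.288], TCP at [0.286, -0.612, 0.227] pointing down, gripper open.
Joint ranges: [-3.07, 3.07], [-1.43, 2.12], [-1.02, 1.25], [-3.03, 1.67], [-3.05, -0], [-3.03, 3.03]. Speed limits (rad/s): [2.39, 2.39, 3.01, 3.14, 3.14, 3.14].

### API

Orientations are given as [roll, pitch, yaw] about the fixed x, y, z axes, in that order (R = Rz(yaw) Ry(pitch) Rx(roll)).
In Python, from station import get_state, grab_frame, get_calibration, job_done, grip_depth gives the robot as it stands. The module is installed in compiled form; this text tells all that it offers.
- The arm moves only by the shell command python3 -m crank 'ROWS' [FORCE]. ROWS is JSON, a list of rows, each an object with "turn": the turn, a rotation vector about the tool's x, y, z each as a share of 2 pi rad, from -1 to 1, a list of three; "slide": the shift along the tool's x, y, z each as a share of 0.5 m, from -1 to 1, a list of three; "fingers": the opening, from -1 (shut) to 1 (fully open). A call has 1 to 5 rows; each row is the pose to reach, as a shift and turn from the pose commanded when the call began, along the tool's axes at that moment, turning the shorter way round; what a row does not reach only later rows make up. A row lasts 1/12 s, in which the tool goes at most 41.7 mm and 7.16 degrees, less where a joint would pass 70% of its speed; a pose out of reach is approached as far as the arm can. A call with a number of a shift or a turn outside -1 to 1 is refused whole. A call with a gripper value outside its range is refused whole. The fingers move at their own pace and stop on an object; FORCE is the grip in N (left out, the last holds). Time passes only in rows, so rows that repeat a pose let the fingers close. It gives the time, the measured TCP pose, the force and the opening at its end, in the units of the state.
- get_state(): the state, without advancing time (a new reading comes with each control period).
- grab_frame(name): name is "scene" or "side" or "wrist"; returns the picture (400x640x3 uint8, red, green, blue); there is no depth.
- get_calibration(name): a dict with "K" (3x3 intrinsics, pixels), "pose" (4x4, takes a point from camera to world coordinates). Camera axes: x right, y up, looking along -z (the intrinsics and any distortion apply to the point x, -y, -z); pixel columns grow to the right and rows downward; lengths in m; the calibration is good to about 2 mm. The wrist camera is an equidistant fisheye: a pixel r from the principal point sees the ray r / f radians off the axis. A picture is of the moment at which its call begins: read the wrist's pose just before it. get_calibration takes no time and is no camera call; for the wrist camera it gives the pose at the moment of the call.
- job_done(): hands the job in, once; it reports no verdict.
The state is a dict: "t": time; "q": joint angles; "qd": joint speeds; "joint_efforts": joint torques, N m; "eef_pos": TCP position; "ee_rot": TCP orientation; "force": force on the tool from outside, world axes, zero at the start; "moment": the same for the moment, N m; "width": finger opening in m.
Only numpy, scipy, OpenCV 4.12 (cv2) and the standard library are available. Lean on these libraries where they do the work, as an engineer would, in place of code of your own. Each camera call takes 0.05 s, during which the arm holds its last target.

### The job

An amber vial has been left standing right beside the pill dispenser, in the way: first stand it upright on the empty blue round spot of the ceramic tray. Then open the dispenser: its red cap comes off with about a quarter turn, but some of these caps loosen to the left and some to the right and nothing outside shows which, so try one way and, if it stops almost at once, the other; then lift the cap off and finish while still holding it in the gripper, level and still, about a hand's width above the dispenser. Leave the other things where they are, the tray's other contents included.

Things in the scene. Friction and masses are not known exactly. Their poses are not given: they have to be found in the camera images.
- vial_mid (a point): Centre (half-way up) of the loose amber vial beside the dispenser: upright cylinder 34 mm in diameter, 80 mm tall (paper band, white lid of the same diameter), about 60 g; z up. Only a few mm separate it from the dispenser's drum: take it at its two free sides, closing across the line from dispenser to vial. Gripped a little above this point it leaves more room over its lid.
- spot (a point): Centre of the empty blue spot (48 mm across) on the tray's inner floor, 6 mm above the work surface. x, y along the sides of the fixed tray: 200 (x) by 260 mm (y), rim 15 mm high, spot in its middle. From the spot, about: vials at (55, 85) and (55, -85) mm, bowl at (55, 0), spoon along y at x = -70. Along y the spot is free to 100 mm either side.
- dispenser: Pill dispenser, white round drum 72 mm in diameter and 24 mm high, firmly fixed to the work surface; origin at the centre of its underside, z up on the cap's turning axis; a small spout points along its -x (to 54 mm from the axis). On the drum sits the red cap. The stop inside shows as 0.4 N m or more at the wrist with a firm grip; free turning stays below 0.25.
- cap: Red cap, loose, about 70 g. Origin at the centre of its skirt's lower rim, z up. Round skirt 60 mm across, 32 mm high; on its flat top a round knob 26 mm across, 28 mm tall (its top 60 mm above the origin). White stripes on top run along its x axis. Closed, the rim rests on the drum and the stripes lie along the dispenser's x axis. Two hidden lugs hold it down (about 3 mm of play).
- cap_grip (a point): Point on the cap's axis half-way up the knob, 46 mm above its origin. The cap turns freely, but one way it stops hard after about 10 degrees (0.2 rad), felt as a moment on the wrist before the knob slips in the grip; the other way it goes on and lifts straight off between 50 and 125 degrees (0.9 to 2.2 rad) from closed. Which way is free differs from start to start and cannot be seen.
- vial_a: Bystander vial on the tray, same size as the other; origin at the centre of its foot, z up.
- vial_b: Bystander vial on the tray, same size; origin at the centre of its foot, z up.
- bowl: Bystander small glass bowl on the tray, 68 mm across, 32 mm high; origin at the centre of its foot.
- spoon: Bystander stainless spoon, 150 mm long, lying on the tray along its own x axis.
- cup: Bystander blue cup, 72 mm across, 85 mm high, at the far side; origin at the centre of its foot.
- pillbox: Bystander flat week pill box, 50 by 160 by 24 mm, at the far side; origin at the centre of its underside.

How it is judged:
By the outcome, as a careful person would: the job done as asked, in the order asked, and still so for the second after the job is handed in, while the arm keeps its last pose, push and grip.
It also fails if it takes over 61 s, if anything falls off the work surface, if the arm or the gripper's body presses on something with over 40 N, if the wrist force passes 120 N, or if a joint passes its speed limit or range.

## Working session

There is one attempt and no reset: what is moved stays moved. The work goes in short steps, Python scripts to look and compute and a shell command to move; the robot and the scene stay as the last step left them, time stands still between calls to the robot, and variables do not carry over. Pictures are saved under pics/ and viewed, and the job is handed in when it is done.

```bash
mkdir -p pics; python3 - <<'E'
from station import *
import cv2
s=get_state();print(s)
for n in ["scene","side","wrist"]:
    c=get_calibration(n);print(n,c)
    cv2.imwrite(f"pics/{n}0.png",cv2.cvtColor(grab_frame(n),cv2.COLOR_RGB2BGR))
print(grip_depth if not callable(grip_depth) else grip_depth())
E
```

```text
{'t': 0.0, 'q': array([-8.45892355e-01,  3.59390590e-01,  1.10409062e-02, -3.72121363e-04,
       -1.22410218e+00, -2.88098829e-01]), 'qd': array([-0.00016083, -0.00021498, -0.00016642, -0.00049766,  0.00062545,
       -0.00042465]), 'joint_efforts': array([ 1.76365966e-04, -5.82722747e+01,  2.93052703e+01,  6.99711934e+00,
        6.84271901e-03, -1.30273766e-04]), 'eef_pos': array([ 0.28532106, -0.61117593,  0.22560852]), 'ee_rot': array([ 3.13990594e+00, -1.35039366e-04, -2.70491413e+00]), 'force': array([-0.2816083 , -0.14008411, -0.71786781]), 'moment': array([-0.00307181,  0.01399618,  0.02091889]), 'width': 0.08750682346074816}
scene {'K': array([[502.44762368,   0.        , 318.80723663],
       [  0.        , 502.44762368, 196.13902637],
       [  0.        ,   0.        ,   1.        ]]), 'pose': array([[ 7.36304971e-01, -4.14382763e-01,  5.34922345e-01,
         1.17345408e+00],
       [ 6.76649062e-01,  4.52104300e-01, -5.81160691e-01,
        -6.38348466e-01],
       [-1.01771949e-03,  7.89866209e-01,  6.13278352e-01,
         7.41999570e-01],
       [ 0.00000000e+00,  0
[... 207 characters left out ...]
,   1.        ]]), 'pose': array([[ 0.75796149,  0.51076576, -0.40572492,  0.31375192],
       [-0.65223872,  0.60192338, -0.46073083, -0.29801469],
       [ 0.00888978,  0.61384573,  0.78937595,  0.60268203],
       [ 0.        ,  0.        ,  0.        ,  1.        ]])}
wrist {'K': array([[309.70691629,   0.        , 326.45170775],
       [  0.        , 309.70691629, 197.95470679],
       [  0.        ,   0.        ,   1.        ]]), 'pose': array([[-0.42196098, -0.86423841, -0.27393595,  0.21130986],
       [ 0.90661334, -0.40187538, -0.12864071, -0.64613596],
       [ 0.00108812, -0.30263535,  0.9531058 ,  0.38286513],
       [ 0.        ,  0.        ,  0.        ,  1.        ]])}
0.0188
```

View pics/scene0.png

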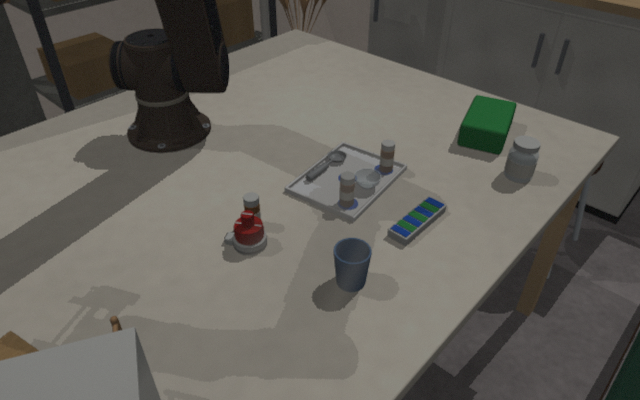

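View pics/side0.png

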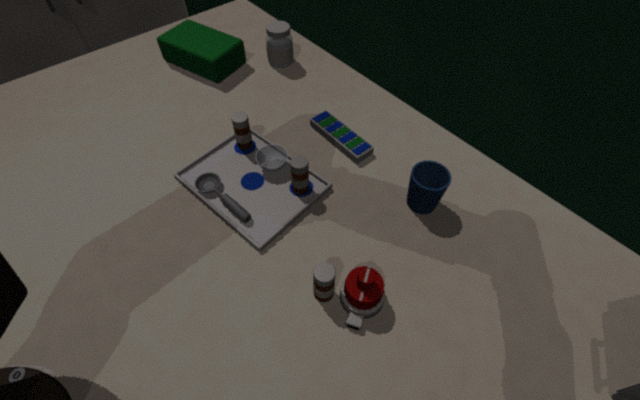

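View pics/wrist0.png

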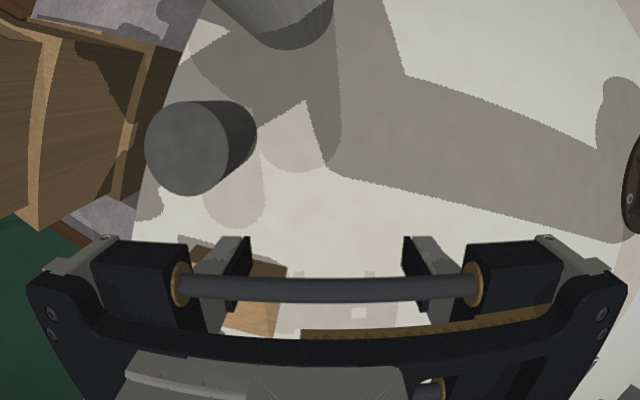

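The scene view shows the vial at about (252,205), the cap at (249,228) and the tray at about (347,180). In the side view the vial is at (324,281), the cap at (365,285) and the spot at (252,181). I'll zoom in.

```bash
python3 - <<'E'
import cv2
a=cv2.imread("pics/side0.png");b=cv2.imread("pics/scene0.png")
def z(im,x0,y0,x1,y1,k,n): 
    c=cv2.convertScaleAbs(cv2.resize(im[y0:y1,x0:x1],None,fx=k,fy=k,interpolation=cv2.INTER_CUBIC),alpha=1.5)
    for x in range((x0+9)//10*10,x1,10): cv2.putText(c,str(x),((x-x0)*k,10),0,.35,(0,255,0));cv2.line(c,((x-x0)*k,12),((x-x0)*k,18),(0,255,0))
    for y in range((y0+9)//10*10,y1,10): cv2.putText(c,str(y),(0,(y-y0)*k),0,.35,(0,255,0))
    cv2.imwrite(n,c)
z(a,300,250,400,335,7,"pics/z1.png");z(a,170,100,335,250,4,"pics/z2.png")
z(b,215,185,285,260,7,"pics/z3.png");z(b,280,130,410,220,6,"pics/z4.png")
E
```

```text
(no output)
```

View pics/z1.png

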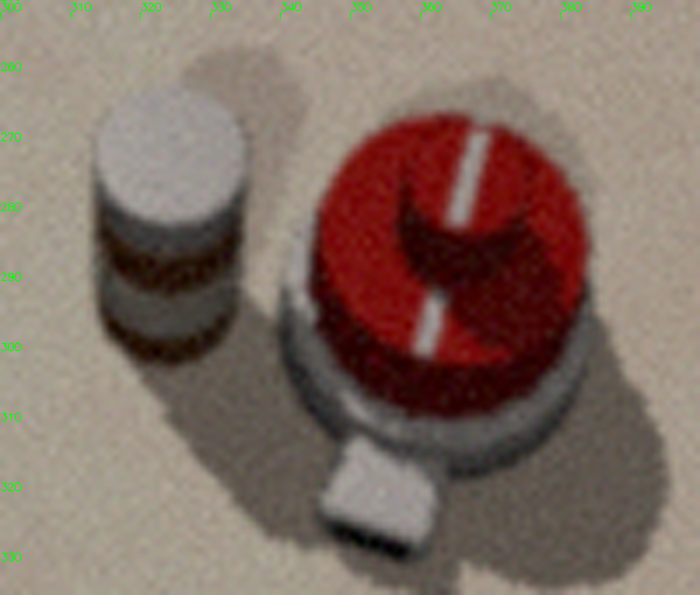

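View pics/z2.png

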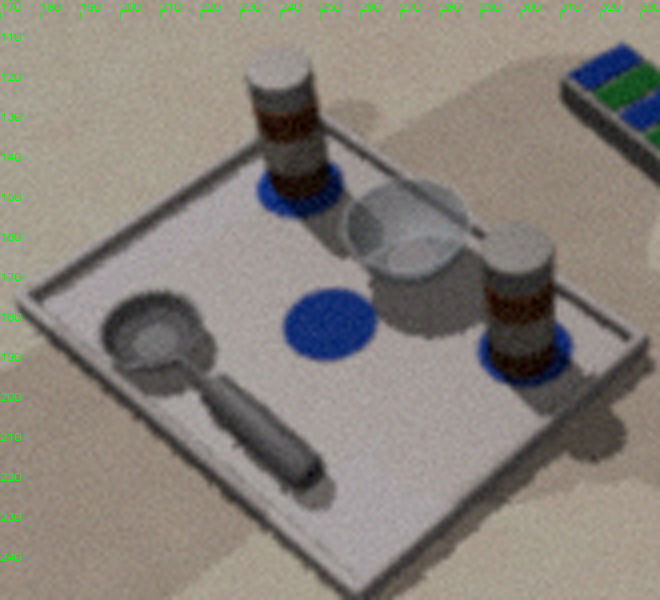

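View pics/z3.png

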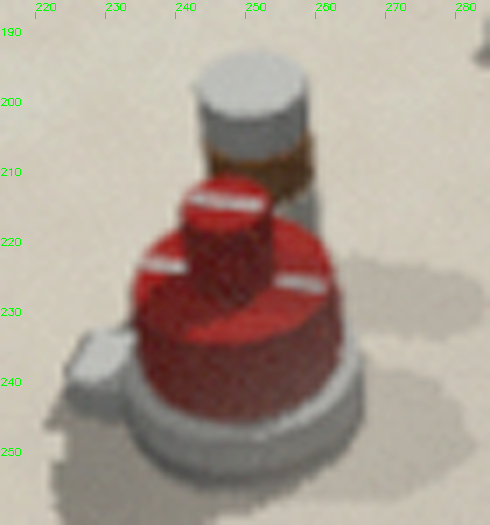

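View pics/z4.png

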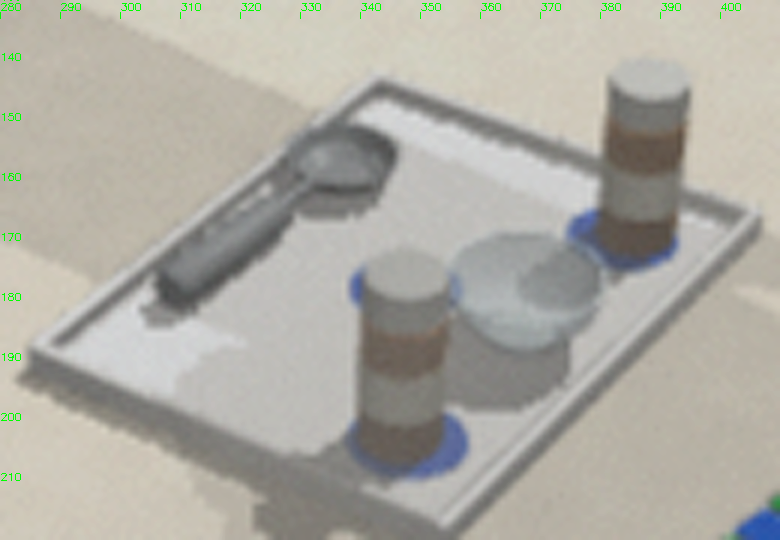

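```bash
cat > h.py <<'E'
import numpy as np
from station import *
def ray(n,u,v,c=None):
    c=c or get_calibration(n);K=c["K"];P=c["pose"]
    a=(u-K[0,2])/K[0,0];b=(v-K[1,2])/K[1,1]
    if n=="wrist":
        r=np.hypot(a,b);s=np.sin(r)/r if r>0 else 1
        d=np.array([a*s,-b*s,-np.cos(r)])
    else: d=np.array([a,-b,-1.])
    return P[:3,3],P[:3,:3]@d
def onz(n,u,v,z,c=None):
    o,d=ray(n,u,v,c);return (o+d*(z-o[2])/d[2])[:2]
def tri(a,b):
    o1,d1=ray(*a);o2,d2=ray(*b)
    t=np.linalg.lstsq(np.c_[d1,-d2],o2-o1,rcond=None)[0]
    p,q=o1+t[0]*d1,o2+t[1]*d2
    return (p+q)/2,np.linalg.norm(p-q)
E
python3 - <<'E'
from h import *
np.set_printoptions(precision=4,suppress=True)
L={"vialtop":((324.5,272.4),(250.9,196.9),.08),"knob":((366.9,275.4),(247.6,213.9),.084),
"cL":((174.3,175),(343,143),.015),"cT":((251,129),(407,166.7),.015),"cR":((332.5,185),(354.2,218.3),.015),"cB":((259.5,249.2),(285,188.3),.015)}
for k,(s,c,z) in L.items(): print(k,onz("side",*s,z),onz("scene",*c,z),tri(("side",*s),("scene",*c)))
print("spot",onz("side",252.5,181.2,.006))
for p in [(363,271-0),]: pass
print("side stripe skirt(near)",onz("side",300+437/7,250+293/7,.056),onz("side",300+424/7,250+355/7,.056))
print("side knob stripe",onz("side",300+480/7,250+132/7,.084),onz("side",300+456/7,250+226/7,.084))
print("scene skirt stripes",onz("scene",215+137/7,185+262/7,.056),onz("scene",215+328/7,185+287/7,.056))
print("scene knob stripe",onz("scene",215+188/7,185+201/7,.084),onz("scene",215+265/7,185+206/7,.084))
E
```

```text
vialtop [ 0.4881 -0.1142] [ 0.4905 -0.1114] (array([ 0.4892, -0.1121,  0.0786]), np.float64(0.00313325738632449))
knob [ 0.5314 -0.16  ] [ 0.5323 -0.1567] (array([ 0.5322, -0.1584,  0.0838]), np.float64(0.003244062134437881))
cL [0.4195 0.2672] [0.4279 0.2695] (array([0.4213, 0.2763, 0.0077]), np.float64(0.002933369875468669))
cT [0.6148 0.2796] [0.6223 0.2928] (array([0.6202, 0.2918, 0.0095]), np.float64(0.009941071982849383))
cR [0.6465 0.0407] [0.6522 0.0446] (array([0.6498, 0.0453, 0.0112]), np.float64(0.0043232232886297635))
cB [0.4522 0.0159] [0.4585 0.0182] (array([0.454 , 0.0205, 0.01  ]), np.float64(0.00351078862535892))
spot [0.5341 0.1585]
side stripe skirt(near) [ 0.5188 -0.1673] [ 0.5069 -0.1754]
side knob stripe [ 0.5408 -0.1541] [ 0.5217 -0.1661]
scene skirt stripes [ 0.5061 -0.1729] [ 0.5564 -0.142 ]
scene knob stripe [ 0.5232 -0.1642] [ 0.5415 -0.1505]
```

```bash
cat >> h.py <<'E'
from scipy.spatial.transform import Rotation as Ro
def plan(p,yaw):
    s=get_state();R=Ro.from_euler("xyz",s["ee_rot"]);T=Ro.from_euler("xyz",[np.pi,0,np.radians(yaw)])
    sl=R.inv().apply(np.array(p)-s["eef_pos"])/.5
    tu=(R.inv()*T).as_rotvec()/(2*np.pi)
    print("t %.2f pos %s yaw %.1f w %.4f q6 %.2f"%(s["t"],np.round(s["eef_pos"],4),np.degrees(s["ee_rot"][2]),s["width"],s["q"][5]))
    print("slide",np.round(sl,4),"turn",np.round(tu,4))
E
python3 -c "
from h import *
plan([.489,-.1125,.28],-46.7)"
python3 -m crank '[{"turn":[0,0,-0.1],"slide":[-0.4,0.37,-0.1],"fingers":1},{"turn":[0,0,-0.1],"slide":[-0.4,0.37,-0.1],"fingers":1},{"turn":[0,0,-0.1],"slide":[-0.4,0.37,-0.1],"fingers":1},{"turn":[0,0,-0.1],"slide":[-0.4,0.37,-0.1],"fingers":1},{"turn":[0,0,-0.1],"slide":[-0.4,0.37,-0.1],"fingers":1}]' 30
python3 -c "
from h import *
plan([.489,-.1125,.28],-46.7)"
```

```text
t 0.15 pos [ 0.2854 -0.6113  0.2259] yaw -155.0 w 0.0876 q6 -0.29
slide [-0.791   0.7319 -0.1075] turn [ 2.000e-04  2.000e-04 -3.008e-01]
t: 0.57
eef_pos: [0.363, -0.4201, 0.2641]
ee_rot: [3.141, 0.0, -2.074]
force: [2.5, 0.2, 0.0]
width: 0.0876
t 0.57 pos [ 0.363  -0.4201  0.2641] yaw -118.8 w 0.0876 q6 0.00
slide [-0.6604  0.0761 -0.0316] turn [ 1.000e-04  1.000e-04 -2.004e-01]
```

```bash

python3 -m crank '[{"turn":[0,0,-0.1],"slide":[-0.4,0.05,-0.03],"fingers":1},{"turn":[0,0,-0.1],"slide":[-0.4,0.05,-0.03],"fingers":1},{"turn":[0,0,-0.1],"slide":[-0.4,0.05,-0.03],"fingers":1},{"turn":[0,0,-0.1],"slide":[-0.4,0.05,-0.03],"fingers":1},{"turn":[0,0,-0.1],"slide":[-0.4,0.05,-0.03],"fingers":1}]'
python3 -c "
from h import *
plan([.489,-.1125,.28],-46.7)"
```

```text
t: 0.98
eef_pos: [0.4389, -0.2327, 0.2795]
ee_rot: [-3.141, 0.0, -1.448]
force: [1.1, 0.0, 0.5]
width: 0.0874
t 0.98 pos [ 0.4389 -0.2327  0.2795] yaw -83.0 w 0.0874 q6 0.21
slide [-0.2264 -0.1288 -0.0009] turn [-1.000e-04 -0.000e+00 -1.008e-01]
```

```bash

python3 -m crank '[{"turn":[0,0,-0.1],"slide":[-0.22,-0.126,0],"fingers":1},{"turn":[0,0,-0.1],"slide":[-0.22,-0.126,0],"fingers":1},{"turn":[0,0,-0.1],"slide":[-0.22,-0.126,0],"fingers":1},{"turn":[0,0,-0.1],"slide":[-0.22,-0.126,0],"fingers":1},{"turn":[0,0,-0.1],"slide":[-0.22,-0.126,0],"fingers":1}]'
python3 -m crank '[{"turn":[0,0,0],"slide":[0,0,0],"fingers":1},{"turn":[0,0,0],"slide":[0,0,0],"fingers":1}]'
python3 - <<'E'
from h import *
import cv2
plan([.489,-.1125,.28],-46.7)
c=get_calibration("wrist");np.save("w1.npy",c["pose"])
cv2.imwrite("pics/w1.png",cv2.cvtColor(grab_frame("wrist"),cv2.COLOR_RGB2BGR))
E
```

```text
t: 1.4
eef_pos: [0.4892, -0.116, 0.2789]
ee_rot: [3.141, 0.0, -0.819]
force: [0.2, -0.7, 0.0]
width: 0.0874
t: 1.57
eef_pos: [0.4883, -0.1183, 0.279]
ee_rot: [3.141, 0.0, -0.833]
force: [-0.4, -0.4, -0.7]
width: 0.0877
t 1.57 pos [ 0.4883 -0.1183  0.279 ] yaw -47.7 w 0.0877 q6 0.58
slide [-0.0077 -0.0089 -0.002 ] turn [ 0.      0.     -0.0029]
```

View pics/w1.png

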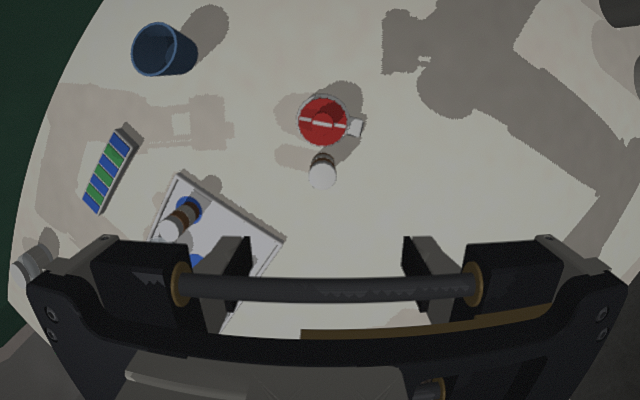

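```bash
python3 - <<'E'
from h import *
import cv2
np.set_printoptions(precision=4,suppress=True)
print(get_state()["q"])
im=cv2.imread("pics/w1.png")
c=cv2.convertScaleAbs(cv2.resize(im[80:200,260:380],None,fx=6,fy=6,interpolation=cv2.INTER_CUBIC),alpha=1.2)
c=c[:600]
for x in range(260,380,10): cv2.putText(c,str(x),((x-260)*6,10),0,.35,(0,0,255))
for y in range(80,180,10): cv2.putText(c,str(y),(0,(y-80)*6+4),0,.35,(0,0,255))
cv2.imwrite("pics/w1z.png",cv2.resize(c,(720,600)))
E
```

```text
[ 0.1531  0.039  -0.2742 -0.0001 -1.2579  0.583 ]
```

View pics/w1z.png

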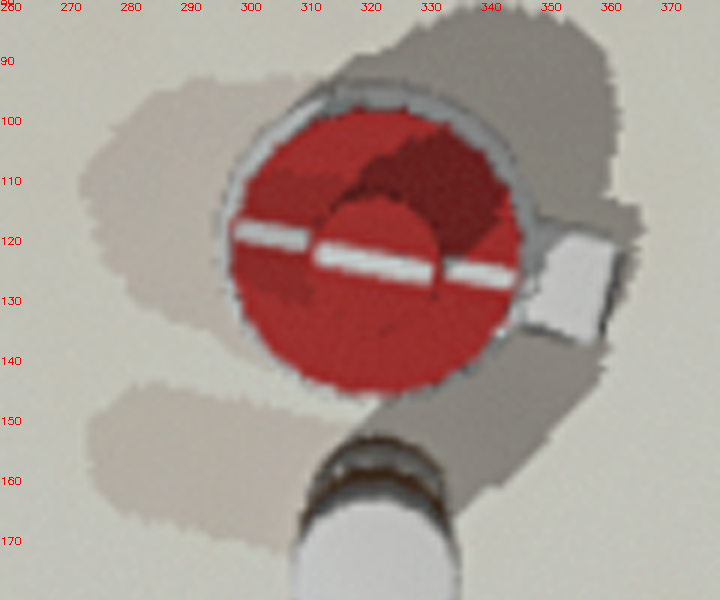

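```bash
python3 - <<'E'
from h import *
import cv2
np.set_printoptions(precision=4,suppress=True)
c=get_calibration("wrist")
im=cv2.imread("pics/w1.png")
c2=cv2.resize(im[150:200,295:350],None,fx=10,fy=10,interpolation=cv2.INTER_CUBIC);cv2.imwrite("pics/w1v.png",c2)
hs=im.astype(int)
red=((hs[...,2]>90)&(hs[...,1]<70)).astype(np.uint8)
ys,xs=np.nonzero(red[:200,260:380]);xs+=260
print("red bbox",xs.min(),xs.max(),ys.min(),ys.max())
print("cap from skirt",onz("wrist",322.6,121.8,.056,c),"knob",onz("wrist",322.2,123.8,.084,c))
for v in (176.5,177.5,178.5): print("vial",onz("wrist",322.7,v,.08,c))
a=onz("wrist",260+236/6,80+231/6,.056,c);b=onz("wrist",260+512/6,80+279/6,.056,c);print("stripe ang",np.degrees(np.arctan2(*(a-b)[::-1])))
E
```

```text
red bbox 299 346 98 145
cap from skirt [ 0.5318 -0.1592] knob [ 0.5315 -0.1587]
vial [ 0.4893 -0.1126]
vial [ 0.4885 -0.1116]
vial [ 0.4877 -0.1107]
stripe ang 32.01346237381416
```

View pics/w1v.png

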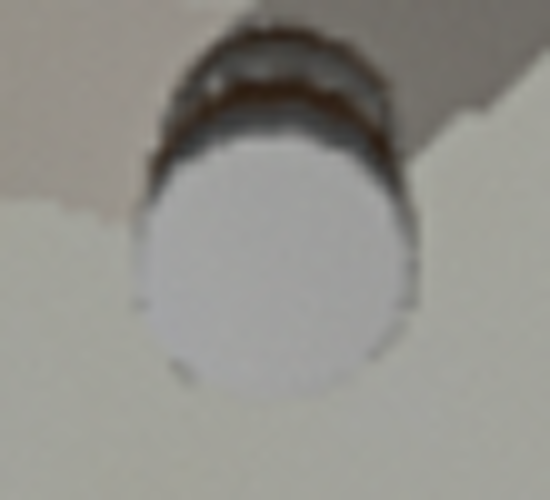

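The wrist view puts the vial lid at (322.6,176.5) and the cap at (322.6,121.8). That gives the vial at (0.489,-0.112) and the cap at (0.532,-0.159). I'll go down to the vial.

```bash
python3 -c "
from h import *
plan([.489,-.112,.036],-47.6)"
```

```text
t 1.62 pos [ 0.4882 -0.1187  0.279 ] yaw -47.8 w 0.0878 q6 0.58
slide [-0.0087 -0.0102  0.4861] turn [ 0.      0.     -0.0006]
```

```bash

python3 -m crank '[{"turn":[0,0,0],"slide":[-0.0087,-0.0102,0.08],"fingers":1},{"turn":[0,0,0],"slide":[-0.0087,-0.0102,0.16],"fingers":1},{"turn":[0,0,0],"slide":[-0.0087,-0.0102,0.24],"fingers":1},{"turn":[0,0,0],"slide":[-0.0087,-0.0102,0.3],"fingers":1},{"turn":[0,0,0],"slide":[-0.0087,-0.0102,0.3],"fingers":1}]'
python3 -c "
from h import *
plan([.489,-.112,.036],-47.6)"
```

```text
t: 2.03
eef_pos: [0.4848, -0.1127, 0.1236]
ee_rot: [3.134, 0.007, -0.836]
force: [-1.0, -0.3, 0.3]
width: 0.0875
t 2.03 pos [ 0.4848 -0.1127  0.1236] yaw -47.9 w 0.0875 q6 0.57
slide [ 0.0058 -0.0085  0.175 ] turn [ 0.0012  0.0011 -0.0008]
```

```bash

python3 -m crank '[{"turn":[0,0,0],"slide":[0,0,0],"fingers":1},{"turn":[0,0,0],"slide":[0,0,0],"fingers":1}]'
python3 -c "
from h import *
plan([.489,-.112,.036],-47.6)"
```

```text
t: 2.2
eef_pos: [0.4906, -0.1124, 0.131]
ee_rot: [-3.14, -0.002, -0.832]
force: [1.0, 0.6, 0.9]
width: 0.0875
t 2.20 pos [ 0.4906 -0.1124  0.131 ] yaw -47.6 w 0.0875 q6 0.57
slide [-0.0029  0.0021  0.1901] turn [-0.0002 -0.0003 -0.0001]
```

```bash

python3 -m crank '[{"turn":[0,0,0],"slide":[-0.002,0.001,0.05],"fingers":1},{"turn":[0,0,0],"slide":[-0.002,0.001,0.1],"fingers":1},{"turn":[0,0,0],"slide":[-0.002,0.001,0.15],"fingers":1},{"turn":[0,0,0],"slide":[-0.002,0.001,0.187],"fingers":1},{"turn":[0,0,0],"slide":[-0.002,0.001,0.187],"fingers":1}]'
python3 -m crank '[{"turn":[0,0,0],"slide":[0,0,0],"fingers":1},{"turn":[0,0,0],"slide":[0,0,0],"fingers":1}]'
python3 - <<'E'
from h import *
import cv2
plan([.489,-.112,.036],-47.6)
cv2.imwrite("pics/w2.png",cv2.cvtColor(grab_frame("wrist"),cv2.COLOR_RGB2BGR))
E
```

```text
t: 2.62
eef_pos: [0.4879, -0.1116, 0.0349]
ee_rot: [3.141, 0.001, -0.831]
force: [-0.9, -0.8, -0.2]
width: 0.0879
t: 2.78
eef_pos: [0.4902, -0.1114, 0.0379]
ee_rot: [-3.139, -0.002, -0.83]
force: [-0.4, -0.4, 1.1]
width: 0.0874
t 2.78 pos [ 0.4902 -0.1114  0.0379] yaw -47.5 w 0.0874 q6 0.57
slide [-0.0007  0.0026  0.0039] turn [-0.0004 -0.0004  0.0002]
```

View pics/w2.png

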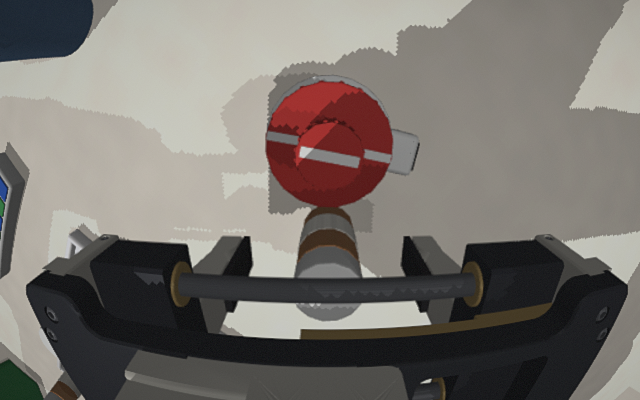

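The vial is centred between the fingers (around column 327). Closing the gripper.

```bash

python3 -m crank '[{"turn":[0,0,0],"slide":[0,0,0],"fingers":-1},{"turn":[0,0,0],"slide":[0,0,0],"fingers":-1},{"turn":[0,0,0],"slide":[0,0,0],"fingers":-1},{"turn":[0,0,0],"slide":[0,0,0],"fingers":-1},{"turn":[0,0,0],"slide":[0,0,0],"fingers":-1}]' 25
python3 -m crank '[{"turn":[0,0,0],"slide":[0,0,0],"fingers":-1},{"turn":[0,0,0],"slide":[0,0,0],"fingers":-1},{"turn":[0,0,0],"slide":[0,0,0],"fingers":-1}]' 25
```

```text
t: 3.25
eef_pos: [0.4883, -0.1115, 0.0359]
ee_rot: [-3.141, -0.0, -0.83]
force: [-0.2, -0.6, 1.0]
width: 0.0601
t: 3.5
eef_pos: [0.4882, -0.1115, 0.0356]
ee_rot: [3.141, 0.0, -0.83]
force: [-0.3, 0.8, -0.0]
width: 0.04
```

```bash

python3 -m crank '[{"turn":[0,0,0],"slide":[0,0,0],"fingers":-1},{"turn":[0,0,0],"slide":[0,0,0],"fingers":-1},{"turn":[0,0,0],"slide":[0,0,0],"fingers":-1}]' 25
python3 -m crank '[{"turn":[0,0,0],"slide":[0,0,-0.03],"fingers":-1},{"turn":[0,0,0],"slide":[0,0,-0.07],"fingers":-1},{"turn":[0,0,0],"slide":[0,0,-0.12],"fingers":-1},{"turn":[0,0,0],"slide":[0,0,-0.18],"fingers":-1},{"turn":[0,0,0],"slide":[0,0,-0.24],"fingers":-1}]' 25
python3 -m crank '[{"turn":[0,0,0],"slide":[0,0,0],"fingers":-1},{"turn":[0,0,0],"slide":[0,0,0],"fingers":-1}]'
python3 -c "
from h import *
plan([.534,.157,.16],7.3)"
```

```text
t: 3.75
eef_pos: [0.4882, -0.1115, 0.0356]
ee_rot: [3.141, 0.0, -0.83]
force: [0.1, -1.1, -1.3]
width: 0.0332
t: 4.17
eef_pos: [0.4875, -0.1115, 0.1565]
ee_rot: [3.14, 0.001, -0.83]
force: [1.6, -0.4, -1.5]
width: 0.0336
t: 4.33
eef_pos: [0.4893, -0.1113, 0.1574]
ee_rot: [-3.138, -0.002, -0.83]
force: [-0.7, 0.7, -1.4]
width: 0.0336
t 4.33 pos [ 0.4893 -0.1113  0.1574] yaw -47.5 w 0.0336 q6 0.57
slide [-0.3354 -0.4282 -0.0046] turn [-0.0003 -0.0006 -0.1523]
```

```bash

python3 -m crank '[{"turn":[0,0,-0.09],"slide":[-0.26,-0.34,-0.16],"fingers":-1},{"turn":[0,0,-0.09],"slide":[-0.26,-0.34,-0.16],"fingers":-1},{"turn":[0,0,-0.09],"slide":[-0.26,-0.34,-0.16],"fingers":-1},{"turn":[0,0,-0.09],"slide":[-0.26,-0.34,-0.16],"fingers":-1},{"turn":[0,0,-0.09],"slide":[-0.26,-0.34,-0.16],"fingers":-1}]'
python3 -c "
from h import *
plan([.475,.149,.25],7.3)"
```

```text
t: 4.75
eef_pos: [0.5218, 0.0822, 0.2279]
ee_rot: [3.14, 0.002, -0.258]
force: [1.8, 1.3, -0.9]
width: 0.0336
t 4.75 pos [0.5218 0.0822 0.2279] yaw -14.8 w 0.0336 q6 0.79
slide [-0.1246 -0.1054 -0.044 ] turn [ 0.0001  0.0003 -0.0613]
```

```bash

python3 -m crank '[{"turn":[0,0,-0.06],"slide":[-0.124,-0.105,-0.044],"fingers":-1},{"turn":[0,0,-0.06],"slide":[-0.124,-0.105,-0.044],"fingers":-1},{"turn":[0,0,-0.06],"slide":[-0.124,-0.105,-0.044],"fingers":-1},{"turn":[0,0,-0.06],"slide":[-0.124,-0.105,-0.044],"fingers":-1},{"turn":[0,0,-0.06],"slide":[-0.124,-0.105,-0.044],"fingers":-1}]'
python3 -m crank '[{"turn":[0,0,0],"slide":[0,0,0],"fingers":-1},{"turn":[0,0,0],"slide":[0,0,0],"fingers":-1}]'
python3 - <<'E'
from h import *
import cv2
plan([.534,.157,.12],7.3)
c=get_calibration("wrist");np.save("w3.npy",c["pose"])
cv2.imwrite("pics/w3.png",cv2.cvtColor(grab_frame("wrist"),cv2.COLOR_RGB2BGR))
E
```

```text
t: 5.17
eef_pos: [0.4758, 0.1476, 0.2494]
ee_rot: [3.141, 0.002, 0.11]
force: [0.3, -0.5, -1.1]
width: 0.0334
t: 5.33
eef_pos: [0.4765, 0.1463, 0.2496]
ee_rot: [3.141, 0.002, 0.108]
force: [-0.2, -0.2, -0.8]
width: 0.0337
t 5.33 pos [0.4765 0.1463 0.2496] yaw 6.2 w 0.0337 q6 0.99
slide [ 0.117  -0.0091  0.2591] turn [ 0.0001  0.0003 -0.0031]
```

View pics/w3.png

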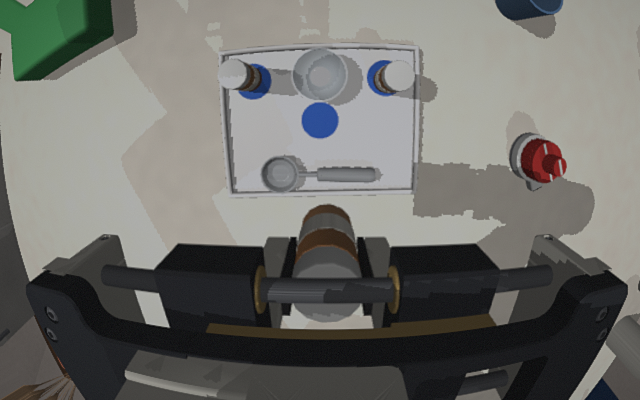

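The spot is at about (320,121) and the tray corners are visible. Measuring them next.

```bash
python3 - <<'E'
from h import *
import cv2
np.set_printoptions(precision=4,suppress=True)
c=get_calibration("wrist")
im=cv2.imread("pics/w3.png").astype(int)
b=((im[...,0]>100)&(im[...,0]>im[...,2]+60)).astype(np.uint8)
n,l,st,ce=cv2.connectedComponentsWithStats(b)
for i in range(1,n):
    if st[i,4]>60: print(st[i],ce[i],onz("wrist",*ce[i],.006,c))
bl=onz("wrist",232,193,.015,c);br=onz("wrist",415,193,.015,c);print(bl,br,np.degrees(np.arctan2(*(bl-br)[::-1])),np.linalg.norm(bl-br))
r=cv2.resize(cv2.imread("pics/w3.png")[30:210,210:430],None,fx=3.3,fy=3.3,interpolation=cv2.INTER_CUBIC);cv2.imwrite("pics/w3z.png",r)
E
```

```text
[367  60  24  36 279] [375.7742  75.9713] [0.6013 0.0963]
[252  64  17  20  66] [261.1818  70.9697] [0.5932 0.2429]
[239  91  26   8 139] [251.3669  94.4892] [0.5616 0.2531]
[ 302  103   36   35 1023] [319.4927 119.9423] [0.5356 0.1615]
[0.4283 0.2705] [0.4549 0.0228] 96.12137142867974 0.24908253462924776
```

View pics/w3z.png

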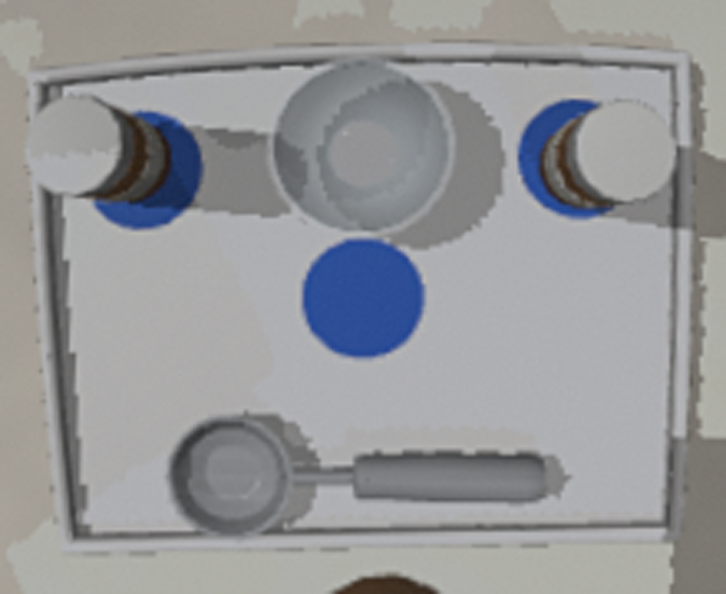

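```bash
python3 -c "
from h import *
plan([.532,.160,.12],7)"
```

```text
t 5.38 pos [0.4766 0.1463 0.2498] yaw 6.2 w 0.0337 q6 0.99
slide [ 0.1134 -0.0154  0.2595] turn [ 0.0001  0.0002 -0.0022]
```

```bash

python3 -m crank '[{"turn":[0,0,-0.002],"slide":[0.06,-0.0154,0.05],"fingers":-1},{"turn":[0,0,-0.002],"slide":[0.113,-0.0154,0.11],"fingers":-1},{"turn":[0,0,-0.002],"slide":[0.113,-0.0154,0.18],"fingers":-1},{"turn":[0,0,-0.002],"slide":[0.113,-0.0154,0.23],"fingers":-1},{"turn":[0,0,-0.002],"slide":[0.113,-0.0154,0.258],"fingers":-1}]'
python3 -m crank '[{"turn":[0,0,0],"slide":[0,0,0],"fingers":-1},{"turn":[0,0,0],"slide":[0,0,0],"fingers":-1},{"turn":[0,0,0],"slide":[0,0,0],"fingers":-1}]'
python3 - <<'E'
from h import *
import cv2
plan([.532,.160,.0435],7)
cv2.imwrite("pics/s4.png",cv2.cvtColor(grab_frame("side"),cv2.COLOR_RGB2BGR)[80:280,120:400].repeat(2,0).repeat(2,1))
E
```

```text
t: 5.8
eef_pos: [0.5305, 0.1592, 0.1173]
ee_rot: [3.139, 0.006, 0.121]
force: [-0.7, -0.9, -1.1]
width: 0.0336
t: 6.05
eef_pos: [0.5327, 0.1613, 0.1227]
ee_rot: [-3.141, -0.001, 0.124]
force: [-0.0, -0.4, 0.7]
width: 0.0337
t 6.05 pos [0.5327 0.1613 0.1227] yaw 7.1 w 0.0337 q6 1.05
slide [-0.0019  0.0025  0.1584] turn [-0.     -0.0002  0.0003]
```

View pics/s4.png

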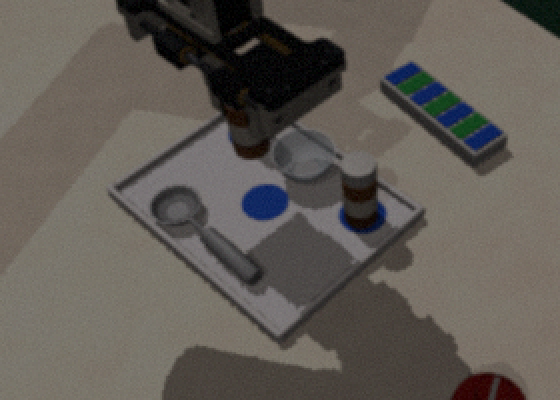

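```bash

python3 -m crank '[{"turn":[0,0,0],"slide":[-0.001,0.002,0.04],"fingers":-1},{"turn":[0,0,0],"slide":[-0.001,0.002,0.08],"fingers":-1},{"turn":[0,0,0],"slide":[-0.001,0.002,0.11],"fingers":-1},{"turn":[0,0,0],"slide":[-0.001,0.002,0.135],"fingers":-1},{"turn":[0,0,0],"slide":[-0.001,0.002,0.145],"fingers":-1}]'
python3 -m crank '[{"turn":[0,0,0],"slide":[0,0,0],"fingers":-1},{"turn":[0,0,0],"slide":[0,0,0],"fingers":-1},{"turn":[0,0,0],"slide":[0,0,0],"fingers":-1}]'
python3 - <<'E'
from h import *
import cv2
plan([.532,.160,.0415],7)
cv2.imwrite("pics/s5.png",cv2.resize(cv2.cvtColor(grab_frame("side"),cv2.COLOR_RGB2BGR)[80:280,120:360],None,fx=3,fy=3))
E
```

```text
t: 6.52
eef_pos: [0.5314, 0.1605, 0.0489]
ee_rot: [-3.141, -0.0, 0.125]
force: [0.5, 0.0, 0.3]
width: 0.0335
t: 6.77
eef_pos: [0.5322, 0.161, 0.0505]
ee_rot: [-3.141, -0.002, 0.125]
force: [0.7, 0.8, -1.6]
width: 0.0336
t 6.77 pos [0.5322 0.161  0.0505] yaw 7.2 w 0.0336 q6 1.05
slide [-0.0007  0.0019  0.018 ] turn [-0.0001 -0.0003  0.0005]
```

View pics/s5.png

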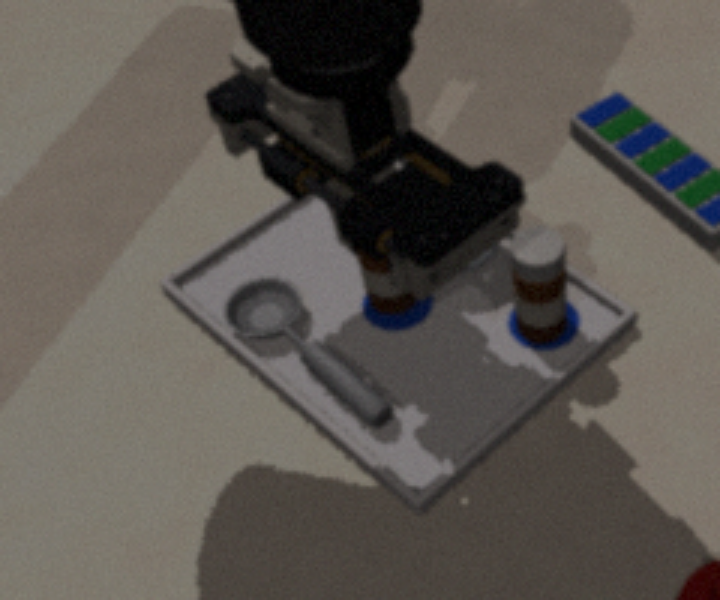

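```bash

python3 -m crank '[{"turn":[0,0,0],"slide":[-0.001,0.002,0.006],"fingers":-1},{"turn":[0,0,0],"slide":[-0.001,0.002,0.012],"fingers":-1},{"turn":[0,0,0],"slide":[-0.001,0.002,0.016],"fingers":-1},{"turn":[0,0,0],"slide":[-0.001,0.002,0.016],"fingers":-1},{"turn":[0,0,0],"slide":[-0.001,0.002,0.016],"fingers":-1}]'
python3 -m crank '[{"turn":[0,0,0],"slide":[0,0,0.002],"fingers":-1},{"turn":[0,0,0],"slide":[0,0,0.002],"fingers":-1},{"turn":[0,0,0],"slide":[0,0,0.002],"fingers":-1}]'
```

```text
t: 7.23
eef_pos: [0.5313, 0.1594, 0.0416]
ee_rot: [3.142, -0.001, 0.126]
force: [-0.7, -1.0, 5.4]
width: 0.0333
t: 7.48
eef_pos: [0.5314, 0.1595, 0.0415]
ee_rot: [3.142, -0.001, 0.126]
force: [-4.6, -1.3, 14.5]
width: 0.0334
```

```bash

python3 -m crank '[{"turn":[0,0,0],"slide":[0,0,-0.0015],"fingers":-1},{"turn":[0,0,0],"slide":[0,0,-0.0015],"fingers":-0.2},{"turn":[0,0,0],"slide":[0,0,-0.0015],"fingers":0.2},{"turn":[0,0,0],"slide":[0,0,-0.0015],"fingers":0.4},{"turn":[0,0,0],"slide":[0,0,-0.0015],"fingers":0.4}]'
python3 -m crank '[{"turn":[0,0,0],"slide":[0,0,0],"fingers":0.4},{"turn":[0,0,0],"slide":[0,0,0],"fingers":0.4},{"turn":[0,0,0],"slide":[0,0,0],"fingers":0.4}]'
```

```text
t: 7.9
eef_pos: [0.5309, 0.1594, 0.0405]
ee_rot: [3.141, 0.0, 0.125]
force: [-0.1, 0.3, -0.2]
width: 0.0497
t: 8.15
eef_pos: [0.531, 0.1594, 0.0408]
ee_rot: [3.142, 0.0, 0.125]
force: [0.8, -0.3, -0.4]
width: 0.0607
```

```bash

python3 -m crank '[{"turn":[0,0,0],"slide":[0,0,-0.03],"fingers":0.4},{"turn":[0,0,0],"slide":[0,0,-0.08],"fingers":0.4},{"turn":[0,0,0],"slide":[0,0,-0.15],"fingers":0.4},{"turn":[0,0,0],"slide":[0,0,-0.23],"fingers":0.4},{"turn":[0,0,0],"slide":[0,0,-0.31],"fingers":0.4}]'
python3 - <<'E'
from h import *
import cv2
cv2.imwrite("pics/s6.png",cv2.resize(cv2.cvtColor(grab_frame("side"),cv2.COLOR_RGB2BGR)[80:280,120:360],None,fx=3,fy=3))
cv2.imwrite("pics/c6.png",cv2.resize(cv2.cvtColor(grab_frame("scene"),cv2.COLOR_RGB2BGR)[110:260,220:430],None,fx=3,fy=3))
plan([.5317,-.1588,.2],30)
E
```

```text
t: 8.57
eef_pos: [0.5304, 0.159, 0.1972]
ee_rot: [3.141, 0.001, 0.125]
force: [0.9, 0.1, -0.6]
width: 0.0612
t 8.67 pos [0.5345 0.161  0.2033] yaw 7.2 w 0.0616 q6 1.05
slide [-0.0862  0.6339  0.0031] turn [-0.0003 -0.0019 -0.0632]
```

View pics/s6.png

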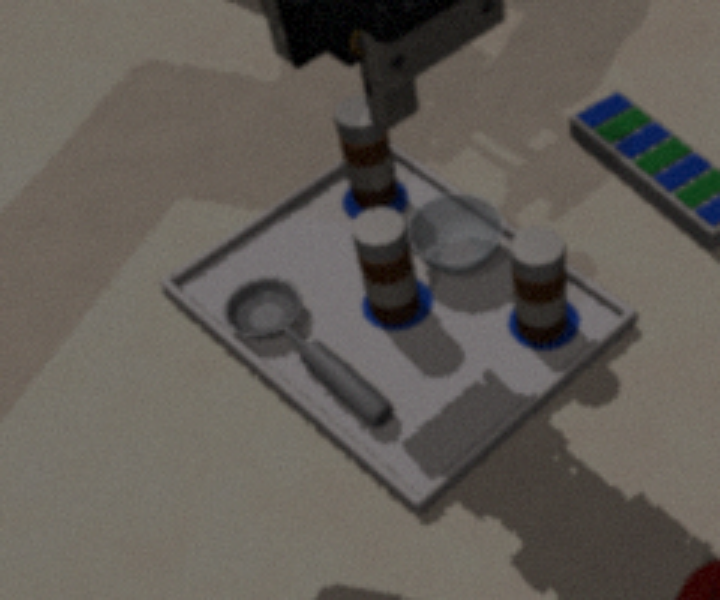

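View pics/c6.png

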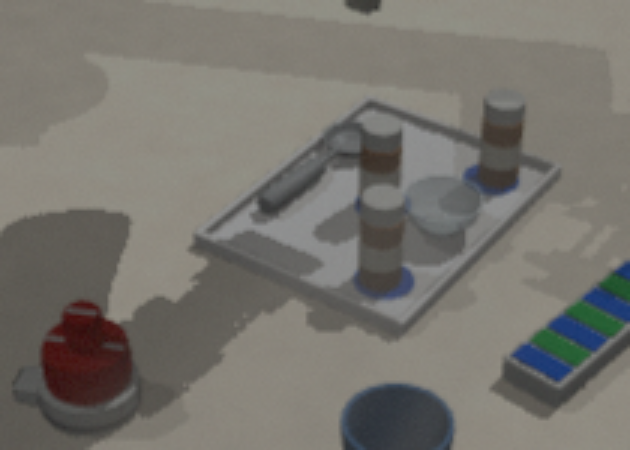

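The vial stands upright on the spot and the neighbours haven't moved. Next I'll go over the cap.

```bash

python3 -m crank '[{"turn":[0,0,0.12],"slide":[-0.05,0.38,-0.05],"fingers":0.4},{"turn":[0,0,0.12],"slide":[-0.05,0.38,-0.05],"fingers":0.4},{"turn":[0,0,0.12],"slide":[-0.05,0.38,-0.05],"fingers":0.4},{"turn":[0,0,0.12],"slide":[-0.05,0.38,-0.05],"fingers":0.4},{"turn":[0,0,0.12],"slide":[-0.05,0.38,-0.05],"fingers":0.4}]'
python3 -c "
from h import *
plan([.5317,-.1588,.25],-80)"
```

```text
t: 9.08
eef_pos: [0.5294, -0.035, 0.2216]
ee_rot: [-3.141, -0.001, -0.506]
force: [0.7, 0.7, -0.6]
width: 0.0618
t 9.08 pos [ 0.5294 -0.035   0.2216] yaw -29.0 w 0.0618 q6 0.76
slide [ 0.1242  0.2143 -0.0569] turn [-1.000e-04 -1.000e-04  1.416e-01]
```

```bash

python3 -m crank '[{"turn":[0,0,0.13],"slide":[0.12,0.21,-0.056],"fingers":0.5},{"turn":[0,0,0.13],"slide":[0.12,0.21,-0.056],"fingers":0.5},{"turn":[0,0,0.13],"slide":[0.12,0.21,-0.056],"fingers":0.5},{"turn":[0,0,0.13],"slide":[0.12,0.21,-0.056],"fingers":0.5},{"turn":[0,0,0.13],"slide":[0.12,0.21,-0.056],"fingers":0.5}]'
python3 -c "
from h import *
plan([.5317,-.1588,.25],-80)"
```

```text
t: 9.5
eef_pos: [0.5321, -0.1557, 0.2492]
ee_rot: [-3.141, -0.0, -1.135]
force: [0.3, 0.7, -1.1]
width: 0.0658
t 9.50 pos [ 0.5321 -0.1557  0.2492] yaw -65.0 w 0.0658 q6 0.37
slide [ 0.0054  0.0034 -0.0016] turn [-0.0001 -0.      0.0416]
```

```bash

python3 -m crank '[{"turn":[0,0,0],"slide":[0.005,0.003,0],"fingers":0.5},{"turn":[0,0,0],"slide":[0.005,0.003,0],"fingers":0.5},{"turn":[0,0,0],"slide":[0.005,0.003,0],"fingers":0.5}]'
python3 - <<'E'
from h import *
import cv2
plan([.5317,-.1588,.25],-67)
np.save("w7.npy",get_calibration("wrist")["pose"])
im=cv2.cvtColor(grab_frame("wrist"),cv2.COLOR_RGB2BGR)
cv2.imwrite("pics/w7.png",im)
cv2.imwrite("pics/w7z.png",cv2.resize(im[130:230,270:390],None,fx=6,fy=6,interpolation=cv2.INTER_CUBIC))
E
```

```text
t: 9.75
eef_pos: [0.5319, -0.1559, 0.2487]
ee_rot: [3.141, 0.0, -1.12]
force: [-0.1, 0.7, 0.1]
width: 0.0655
t 9.75 pos [ 0.5319 -0.1559  0.2487] yaw -64.2 w 0.0655 q6 0.38
slide [ 0.0051  0.0029 -0.0026] turn [0.     0.     0.0078]
```

View pics/w7z.png

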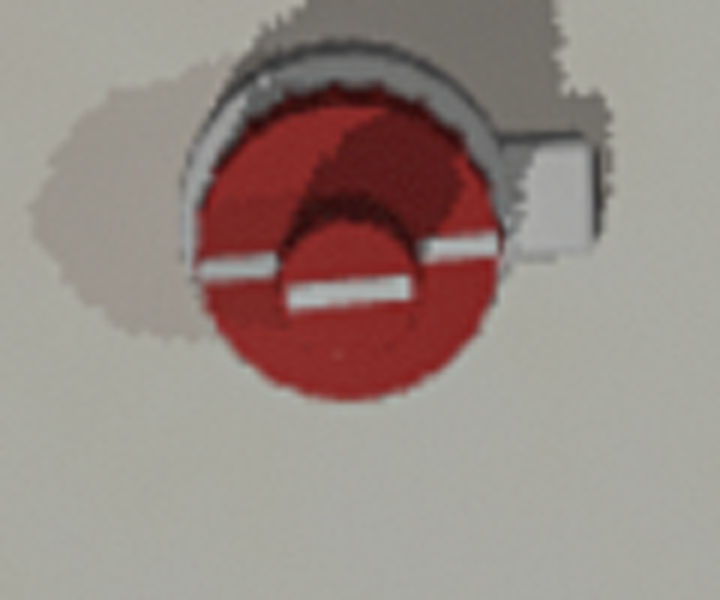

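View pics/w7.png

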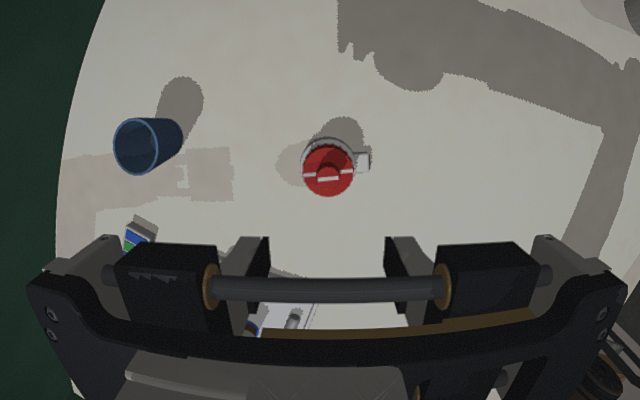

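```bash
python3 - <<'E'
from h import *
np.set_printoptions(precision=4,suppress=True)
c=dict(K=get_calibration("wrist")["K"],pose=np.load("w7.npy"))
print(onz("wrist",328.3,171,.056,c),onz("wrist",328.3,178.7,.084,c))
plan([.5317,-.1585,.10],-64)
E
```

```text
[ 0.5323 -0.1603] [ 0.5315 -0.1583]
t 9.80 pos [ 0.532  -0.1557  0.2488] yaw -64.2 w 0.0656 q6 0.38
slide [0.0049 0.0029 0.2975] turn [ 0.      0.     -0.0006]
```

```bash

python3 -m crank '[{"turn":[0,0,0],"slide":[0.006,0.003,0.07],"fingers":0.5},{"turn":[0,0,0],"slide":[0.006,0.003,0.15],"fingers":0.5},{"turn":[0,0,0],"slide":[0.006,0.003,0.22],"fingers":0.5},{"turn":[0,0,0],"slide":[0.006,0.003,0.27],"fingers":0.5},{"turn":[0,0,0],"slide":[0.006,0.003,0.295],"fingers":0.5}]'
python3 -m crank '[{"turn":[0,0,0],"slide":[0,0,0],"fingers":0.5},{"turn":[0,0,0],"slide":[0,0,0],"fingers":0.5},{"turn":[0,0,0],"slide":[0,0,0],"fingers":0.5},{"turn":[0,0,0],"slide":[0,0,0],"fingers":0.5}]'
python3 - <<'E'
from h import *
import cv2
plan([.5318,-.159,.0595],-64)
np.save("w8.npy",get_calibration("wrist")["pose"])
im=cv2.cvtColor(grab_frame("wrist"),cv2.COLOR_RGB2BGR)
cv2.imwrite("pics/w8.png",im)
E
```

```text
t: 10.22
eef_pos: [0.5298, -0.1586, 0.0977]
ee_rot: [3.137, 0.002, -1.121]
force: [-1.8, -0.2, 0.6]
width: 0.0656
t: 10.55
eef_pos: [0.5331, -0.1592, 0.1029]
ee_rot: [-3.139, -0.001, -1.123]
force: [0.5, -0.0, -0.3]
width: 0.066
t 10.55 pos [ 0.5331 -0.1592  0.1029] yaw -64.4 w 0.0660 q6 0.39
slide [-0.0016  0.0023  0.0868] turn [-0.0004 -0.0002 -0.001 ]
```

View pics/w8.png

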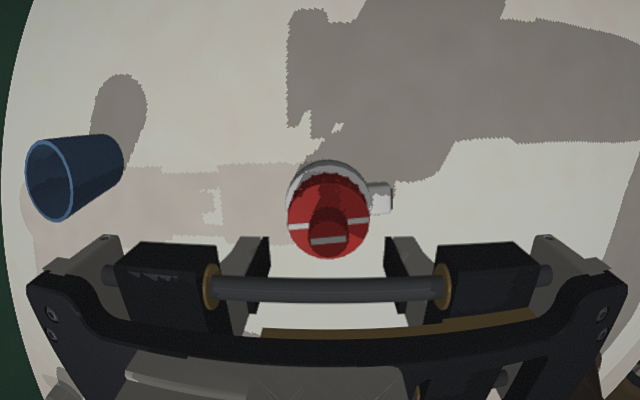

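```bash
python3 - <<'E'
from h import *
c=dict(K=get_calibration("wrist")["K"],pose=np.load("w8.npy"))
print(onz("wrist",327.3,240,.084,c))
E
python3 -m crank '[{"turn":[0,0,0],"slide":[-0.0005,0.001,0.03],"fingers":0.5},{"turn":[0,0,0],"slide":[-0.0005,0.001,0.06],"fingers":0.5},{"turn":[0,0,0],"slide":[-0.0005,0.001,0.078],"fingers":0.5},{"turn":[0,0,0],"slide":[-0.0005,0.001,0.082],"fingers":0.5},{"turn":[0,0,0],"slide":[-0.0005,0.001,0.082],"fingers":0.5}]'
python3 -m crank '[{"turn":[0,0,0],"slide":[0,0,0],"fingers":0.5},{"turn":[0,0,0],"slide":[0,0,0],"fingers":0},{"turn":[0,0,0],"slide":[0,0,0],"fingers":0}]'
python3 -c "
from h import *
plan([.5318,-.159,.0595],-64)"
```

```text
[ 0.53272914 -0.158222  ]
t: 11.02
eef_pos: [0.5313, -0.1595, 0.0604]
ee_rot: [3.141, 0.0, -1.124]
force: [-0.1, 0.0, -0.6]
width: 0.0656
t: 11.27
eef_pos: [0.5319, -0.1594, 0.0611]
ee_rot: [-3.14, -0.001, -1.125]
force: [0.3, 0.3, 0.1]
width: 0.0571
t 11.27 pos [ 0.5319 -0.1594  0.0611] yaw -64.4 w 0.0571 q6 0.38
slide [-0.0008 -0.0002  0.0033] turn [-0.0002 -0.0001 -0.0012]
```

```bash

Z='x'; python3 -m crank '[{"turn":[0,0,0],"slide":[0,0,0.003],"fingers":-1},{"turn":[0,0,0],"slide":[0,0,0.003],"fingers":-1},{"turn":[0,0,0],"slide":[0,0,0.003],"fingers":-1},{"turn":[0,0,0],"slide":[0,0,0.003],"fingers":-1},{"turn":[0,0,0],"slide":[0,0,0.003],"fingers":-1}]' 60
python3 -m crank '[{"turn":[0,0,0],"slide":[0,0,0],"fingers":-1},{"turn":[0,0,0],"slide":[0,0,0],"fingers":-1},{"turn":[0,0,0],"slide":[0,0,0],"fingers":-1},{"turn":[0,0,0],"slide":[0,0,0],"fingers":-1},{"turn":[0,0,0],"slide":[0,0,0],"fingers":-1}]' 60
python3 -c "
from h import *
plan([.5318,-.159,.0595],-64);s=get_state();print(s['force'],s['moment'])"
```

```text
t: 11.68
eef_pos: [0.5314, -0.1594, 0.0589]
ee_rot: [-3.142, -0.0, -1.125]
force: [-0.3, 0.0, 0.1]
width: 0.0249
t: 12.1
eef_pos: [0.5314, -0.1594, 0.0589]
ee_rot: [-3.141, -0.0, -1.125]
force: [-0.0, -0.2, 0.7]
width: 0.0251
t 12.10 pos [ 0.5314 -0.1594  0.0589] yaw -64.4 w 0.0251 q6 0.38
slide [-0.0004 -0.001  -0.0011] turn [-0.     -0.     -0.0012]
[-0.00599051 -0.17000906  0.72102472] [-0.0128349   0.07876088 -0.02010752]
```

Gripped. First I'll try counter-clockwise (yaw +), in small steps while watching the moment.

```bash
cat > m.py <<'E'
from h import *
s=get_state();print("t %.2f yaw %.1f z %.4f F %s M %s q6 %.2f w %.4f"%(s["t"],np.degrees(s["ee_rot"][2]),s["eef_pos"][2],np.round(s["force"],1),np.round(s["moment"],3),s["q"][5],s["width"]))
E
python3 -m crank '[{"turn":[0,0,-0.006],"slide":[0,0,0],"fingers":-1},{"turn":[0,0,-0.012],"slide":[0,0,0],"fingers":-1},{"turn":[0,0,-0.018],"slide":[0,0,0],"fingers":-1}]' >/dev/null; python3 m.py
python3 -m crank '[{"turn":[0,0,-0.006],"slide":[0,0,0],"fingers":-1},{"turn":[0,0,-0.012],"slide":[0,0,0],"fingers":-1}]' >/dev/null; python3 m.py
```

```text
t 12.35 yaw -57.9 z 0.0589 F [ 0.2 -0.4  0.4] M [-0.004  0.097 -0.025] q6 0.50 w 0.0245
t 12.52 yaw -53.5 z 0.0589 F [ 0.2 -0.1  0.2] M [0.048 0.11  0.021] q6 0.57 w 0.0251
```

```bash

python3 -m crank '[{"turn":[0,0,-0.005],"slide":[0,0,0],"fingers":-1}]' >/dev/null; python3 m.py
python3 -m crank '[{"turn":[0,0,-0.005],"slide":[0,0,0],"fingers":-1}]' >/dev/null; python3 m.py
```

```text
t 12.60 yaw -51.7 z 0.0589 F [-0.  -0.5  2.3] M [-0.024  0.097  0.007] q6 0.61 w 0.0249
t 12.68 yaw -49.9 z 0.0589 F [ 0.7 -0.   0.2] M [-0.053  0.136 -0.031] q6 0.64 w 0.0250
```

```bash

python3 -m crank '[{"turn":[0,0,-0.006],"slide":[0,0,0],"fingers":-1},{"turn":[0,0,-0.012],"slide":[0,0,0],"fingers":-1}]' >/dev/null; python3 m.py
python3 -m crank '[{"turn":[0,0,-0.006],"slide":[0,0,0],"fingers":-1},{"turn":[0,0,-0.012],"slide":[0,0,0],"fingers":-1}]' >/dev/null; python3 m.py
python3 -m crank '[{"turn":[0,0,-0.006],"slide":[0,0,0],"fingers":-1},{"turn":[0,0,-0.012],"slide":[0,0,0],"fingers":-1}]' >/dev/null; python3 m.py
python3 - <<'E'
from h import *
import cv2
im=cv2.cvtColor(grab_frame("wrist"),cv2.COLOR_RGB2BGR)
cv2.imwrite("pics/w9.png",im)
E
```

```text
t 12.85 yaw -45.6 z 0.0589 F [-0.2 -0.7  0.7] M [ 0.017  0.172 -0.03 ] q6 0.71 w 0.0248
t 13.02 yaw -41.3 z 0.0589 F [-0.1  1.4  0.7] M [-0.003  0.141 -0.022] q6 0.79 w 0.0248
t 13.18 yaw -37.0 z 0.0589 F [ 0.6 -0.5  0.8] M [-0.035  0.169 -0.084] q6 0.86 w 0.0250
```

View pics/w9.png

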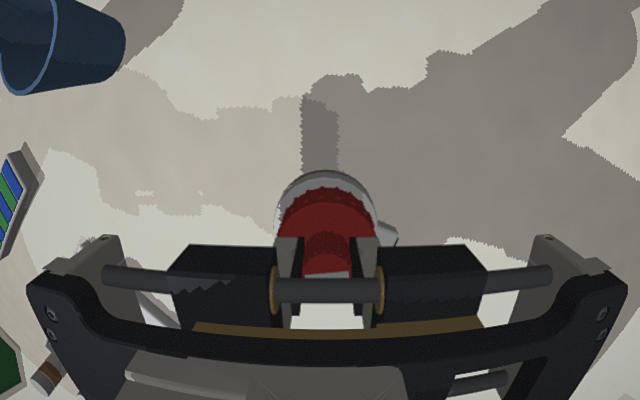

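The spout has moved in the image while the knob stripe keeps its angle to the gripper. So the cap is turning with the gripper and this way is free. I'll continue to about 85°.

```bash

python3 -m crank '[{"turn":[0,0,-0.01],"slide":[0,0,0],"fingers":-1},{"turn":[0,0,-0.02],"slide":[0,0,0],"fingers":-1},{"turn":[0,0,-0.03],"slide":[0,0,0],"fingers":-1},{"turn":[0,0,-0.04],"slide":[0,0,0],"fingers":-1},{"turn":[0,0,-0.05],"slide":[0,0,0],"fingers":-1}]' >/dev/null; python3 m.py
python3 -m crank '[{"turn":[0,0,-0.01],"slide":[0,0,0],"fingers":-1},{"turn":[0,0,-0.02],"slide":[0,0,0],"fingers":-1},{"turn":[0,0,-0.03],"slide":[0,0,0],"fingers":-1},{"turn":[0,0,-0.04],"slide":[0,0,0],"fingers":-1},{"turn":[0,0,-0.05],"slide":[0,0,0],"fingers":-1}]' >/dev/null; python3 m.py
python3 -m crank '[{"turn":[0,0,-0.01],"slide":[0,0,0],"fingers":-1},{"turn":[0,0,-0.02],"slide":[0,0,0],"fingers":-1},{"turn":[0,0,-0.03],"slide":[0,0,0],"fingers":-1},{"turn":[0,0,-0.04],"slide":[0,0,0],"fingers":-1},{"turn":[0,0,-0.05],"slide":[0,0,0],"fingers":-1}]' >/dev/null; python3 m.py
python3 -m crank '[{"turn":[0,0,-0.01],"slide":[0,0,0],"fingers":-1},{"turn":[0,0,-0.01],"slide":[0,0,0],"fingers":-1}]' >/dev/null; python3 m.py
python3 - <<'E'
from h import *
import cv2
im=cv2.cvtColor(grab_frame("side"),cv2.COLOR_RGB2BGR)
cv2.imwrite("pics/s10.png",cv2.resize(im[220:350,280:440],None,fx=4.5,fy=4.5))
im=cv2.cvtColor(grab_frame("wrist"),cv2.COLOR_RGB2BGR)
cv2.imwrite("pics/w10.png",cv2.resize(im[130:330,220:440],None,fx=3,fy=3))
E
```

```text
t 13.65 yaw -19.0 z 0.0589 F [1.2 0.1 1.1] M [-0.149  0.169 -0.062] q6 1.18 w 0.0248
t 14.07 yaw -1.0 z 0.0589 F [-1.   0.3  1.1] M [-0.129  0.197 -0.025] q6 1.49 w 0.0250
t 14.48 yaw 17.0 z 0.0589 F [-0.6  0.6  0.6] M [-0.005  0.066  0.016] q6 1.81 w 0.0249
t 14.65 yaw 20.6 z 0.0589 F [ 0.4  0.1 -0.4] M [ 0.238  0.075 -0.015] q6 1.87 w 0.0250
```

View pics/s10.png

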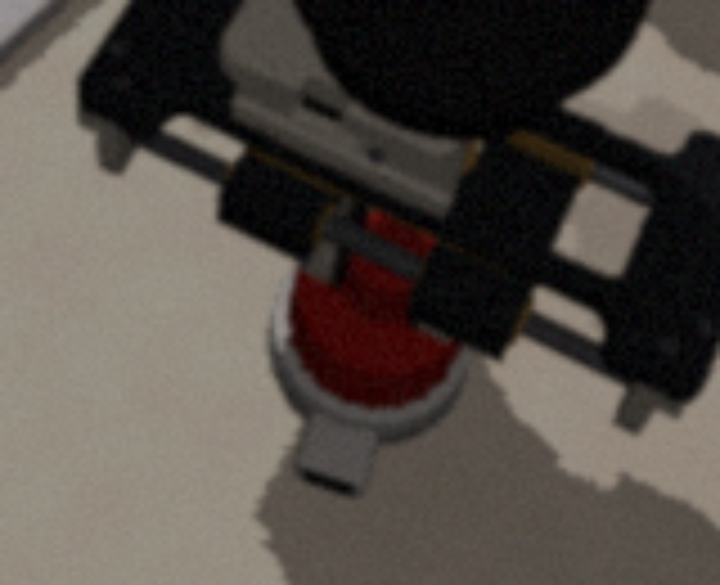

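View pics/w10.png

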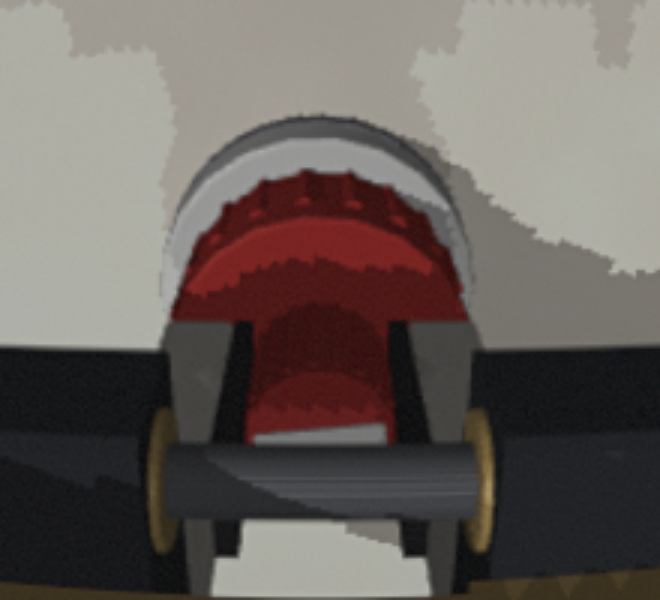

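The stripe is still aligned with the jaws, so the cap has turned about 85° with them. Lifting gently.

```bash

python3 -m crank '[{"turn":[0,0,0],"slide":[0,0,-0.004],"fingers":-1},{"turn":[0,0,0],"slide":[0,0,-0.008],"fingers":-1},{"turn":[0,0,0],"slide":[0,0,-0.012],"fingers":-1}]' >/dev/null; python3 m.py
python3 -m crank '[{"turn":[0,0,0],"slide":[0,0,-0.004],"fingers":-1},{"turn":[0,0,0],"slide":[0,0,-0.008],"fingers":-1}]' >/dev/null; python3 m.py
```

```text
t 15.00 yaw 20.4 z 0.0648 F [-0.5  1.3 -1.9] M [ 0.479  0.066 -0.038] q6 1.87 w 0.0251
t 15.17 yaw 20.5 z 0.0691 F [-0.   1.7 -1.8] M [ 0.448 -0.018 -0.034] q6 1.87 w 0.0245
```

```bash

python3 -m crank '[{"turn":[0,0,0],"slide":[0,0,-0.006],"fingers":-1},{"turn":[0,0,0],"slide":[0,0,-0.015],"fingers":-1},{"turn":[0,0,0],"slide":[0,0,-0.025],"fingers":-1},{"turn":[0,0,0],"slide":[0,0,-0.04],"fingers":-1}]' >/dev/null; python3 m.py
python3 -m crank '[{"turn":[0,0,0],"slide":[0,0,0],"fingers":-1},{"turn":[0,0,0],"slide":[0,0,0],"fingers":-1}]' >/dev/null; python3 m.py
python3 - <<'E'
from h import *
import cv2
im=cv2.cvtColor(grab_frame("side"),cv2.COLOR_RGB2BGR)
cv2.imwrite("pics/s11.png",cv2.resize(im[200:350,280:440],None,fx=4,fy=4))
im=cv2.cvtColor(grab_frame("scene"),cv2.COLOR_RGB2BGR)
cv2.imwrite("pics/c11.png",cv2.resize(im[120:280,160:330],None,fx=3.5,fy=3.5))
E
```

```text
t 15.50 yaw 20.5 z 0.0892 F [ 0.6 -0.7 -1.6] M [-0.082  0.095 -0.012] q6 1.87 w 0.0248
t 15.67 yaw 20.5 z 0.0897 F [-0.2  0.2 -1.2] M [-0.112  0.126  0.026] q6 1.87 w 0.0252
```

View pics/s11.png

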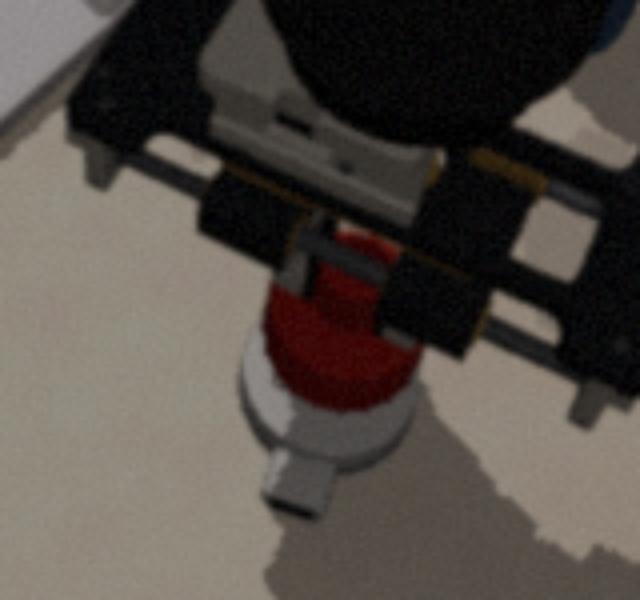

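View pics/c11.png

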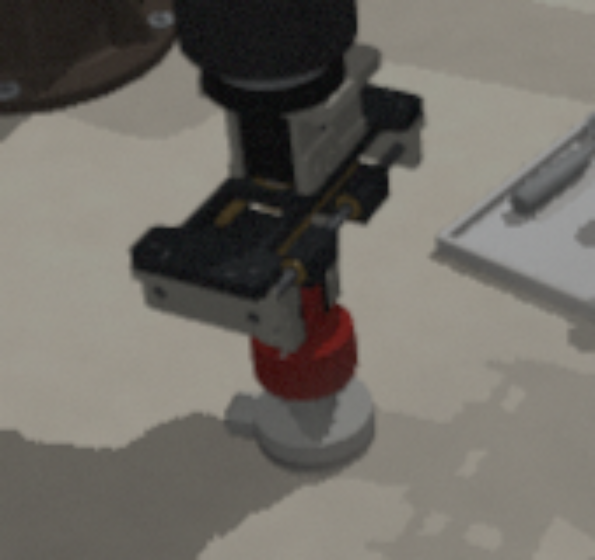

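The cap is off the drum and held. I'll raise it to about 90 mm of gap.

```bash

python3 -m crank '[{"turn":[0,0,0],"slide":[0,0,-0.02],"fingers":-1},{"turn":[0,0,0],"slide":[0,0,-0.05],"fingers":-1},{"turn":[0,0,0],"slide":[0,0,-0.08],"fingers":-1},{"turn":[0,0,0],"slide":[0,0,-0.105],"fingers":-1},{"turn":[0,0,0],"slide":[0,0,-0.12],"fingers":-1}]' >/dev/null; python3 m.py
python3 -m crank '[{"turn":[0,0,0],"slide":[0,0,0],"fingers":-1},{"turn":[0,0,0],"slide":[0,0,0],"fingers":-1},{"turn":[0,0,0],"slide":[0,0,0],"fingers":-1},{"turn":[0,0,0],"slide":[0,0,0],"fingers":-1},{"turn":[0,0,0],"slide":[0,0,0],"fingers":-1}]'; python3 m.py
python3 -m crank '[{"turn":[0,0,0],"slide":[0,0,0],"fingers":-1},{"turn":[0,0,0],"slide":[0,0,0],"fingers":-1},{"turn":[0,0,0],"slide":[0,0,0],"fingers":-1},{"turn":[0,0,0],"slide":[0,0,0],"fingers":-1},{"turn":[0,0,0],"slide":[0,0,0],"fingers":-1}]'; python3 m.py
python3 - <<'E'
from h import *
import cv2
print(get_state()["qd"].round(4))
for n in ("side","scene","wrist"):
    im=cv2.cvtColor(grab_frame(n),cv2.COLOR_RGB2BGR)
    cv2.imwrite(f"pics/{n}12.png",im)
E
```

```text
t 16.18 yaw 20.5 z 0.1508 F [ 0.6 -0.7 -0.4] M [-0.122  0.015 -0.022] q6 1.87 w 0.0255
t: 16.6
eef_pos: [0.5309, -0.1594, 0.1481]
ee_rot: [-3.141, 0.001, 0.358]
force: [-0.6, 0.6, -0.5]
width: 0.0249
t 16.60 yaw 20.5 z 0.1481 F [-0.6  0.6 -0.5] M [-0.126  0.153  0.006] q6 1.87 w 0.0249
t: 17.02
eef_pos: [0.5314, -0.1594, 0.1488]
ee_rot: [-3.142, 0.0, 0.358]
force: [0.3, -0.8, -0.8]
width: 0.025
t 17.02 yaw 20.5 z 0.1488 F [ 0.3 -0.8 -0.8] M [-0.167  0.113  0.008] q6 1.87 w 0.0250
[-0.0005 -0.0019  0.0004 -0.0005  0.0006 -0.0002]
```

View pics/side12.png

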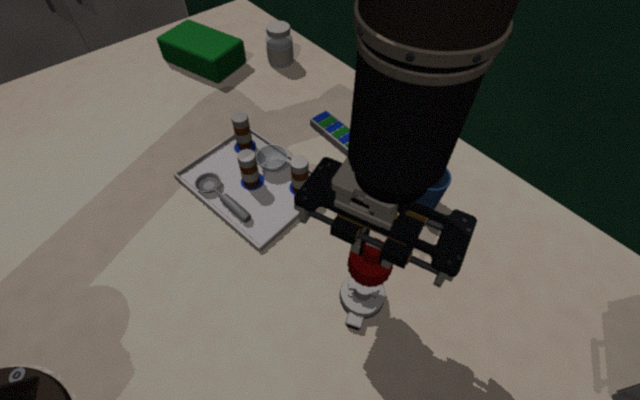

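View pics/scene12.png

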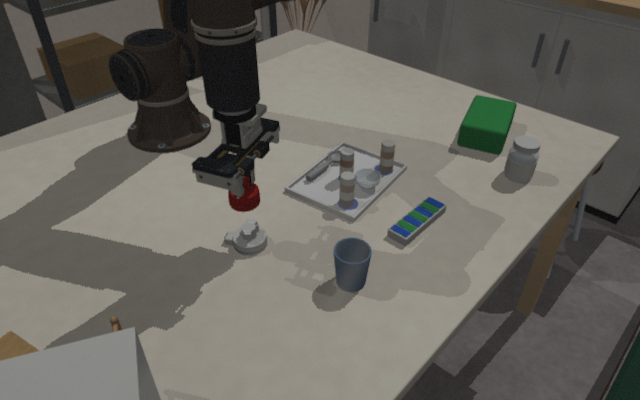

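View pics/wrist12.png

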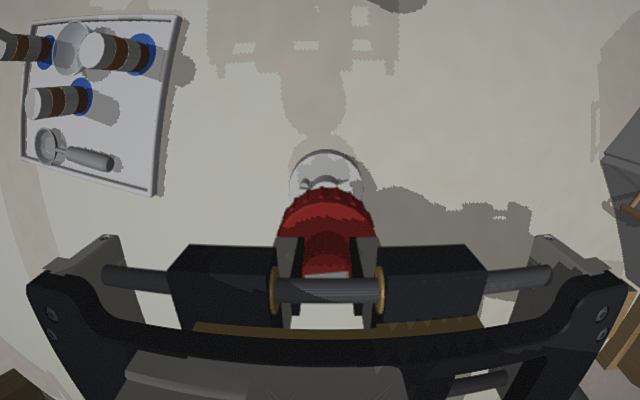

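The views agree: the cap is held level above the open drum, with its rim about 90 mm over it. The vial stands on the spot (side view, about (250,170)), and the other things I can see are where they were. Handing in.

```bash
python3 -c "
from station import *
print(job_done())"; python3 m.py
```

```text
the job is handed in; nothing more can be done
None
the job is handed in; nothing more can be done
```

The job is done and was handed in at about 17 s of the 61 s allowed; no verdict is reported.

- **Vial:** I stood it on the tray's empty blue spot. The pictures show it upright and inside the spot, about 2–3 mm off centre by my estimate, on the side away from the bowl. It was pressed down with about 14 N before I let go.
- **Cap:** It loosened counter-clockwise (to the left) on the first try. The turning moment stayed under 0.1 N m, so I never met the stop. I turned it about 85° and lifted it off.
- **End state:** The cap is still held at 60 N, level to about 0.1° going by the gripper's tilt. It is centred over the dispenser with its rim about 90 mm above the drum, and the joints were nearly still.
- **Checks that differed:** For a moment early in the lift, one sideways moment rose to about 0.48 N m with only 2 N of force. It was gone once the cap was clear. My position estimates from the different cameras disagreed by 1–3 mm, so I averaged them.
- **Other things:** Those I could see in the last pictures had not visibly moved. I checked them by eye and did not measure them.

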